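# Set the line with a straightedge and hold the spring slide on it

### The arm

A 7-joint arm with a two-finger parallel gripper is mounted at the origin on a cart in front of the work surface, level with it; the furniture and walls round the work are solid. World frame = base frame: x ahead of the robot, y to its left, z up, the work surface at z = 0. Lengths are in m, angles in rad, forces in N, time in s.
With the tool pointing down it reaches from about 0.425 to 0.825 m from the base axis. Payload 3.6 kg.
Tool frame: the origin (TCP) lies where the fingers leave the gripper's body, on its centre line; the fingertips stand 73 mm ahead of it and the grasp point (between the pads) lies 54 mm ahead of it; z points along the fingers, y is the line along which they close (so a half turn about z gives the same grasp; the last joint's range is limited). The gripper opens to 85 mm and grips with 20 to 120 N. Pads are 22 mm wide; open, the fingers measure 114 mm over their backs; the gripper's body (76 mm by 85 mm) begins 54 mm behind the grasp point. The pads swing forward as they close: fully open they stand 13 mm farther back than shut.
Start: joints at [-1.202, 0.615, -0.013, 1.423, 0.008, 1.103, -0.04], TCP at [0.25, 0.6, 0.304] pointing down, gripper open.
Joint ranges: [-3.12, 3.12], [-0.3, 2.06], [-1.34, 1.32], [0.26, 2.42], [-1.36, 4.5], [0.01, 1.98], [-2.84, 2.84]. Speed limits (rad/s): [2.79, 2.79, 3.14, 3.14, 3.14, 3.14, 3.14].

### API

Orientations are given as a unit quaternion [x, y, z, w].
In Python, from station import arm gives the robot as it stands. Calls block until the motion is done:
- arm.movep(position, orientation): joint-space move of the TCP to a pose.
- arm.line_to(position, velocity=0.15, ori=None): straight line of the TCP; ori=None keeps the orientation; velocity is the mean speed in m/s.
- arm.move_j(angles): joint-space move.
- arm.move_gripper(opening, effort=None): opening from 0.0 (shut) to 1.0 (fully open); effort is the grip in N (None keeps the last); returns when the fingers have stopped.
- arm.pause(seconds).
- arm.ik(position, orientation): joint angles nearest the present ones, or None.
- arm.snapshot(name): name is "side" or "top" or "wrist"; returns the picture (420x560x3 uint8, blue, green, red); there is no depth.
- arm.camera_info(name): a dict with "fx", "fy", "cx", "cy" (pixels), "R" (3x3) and "t" (3): a world point X has camera coordinates R X + t; the wrist camera has in their place "T_tool_cam" (4x4, takes a point from camera to tool coordinates, whose origin is the TCP and whose axes are the flange's). Camera axes: x right, y down, z forward; pixel columns grow to the right and rows downward; lengths in m; the calibration is good to about 2 mm. A picture is of the moment at which its call begins: read the wrist's pose just before it. camera_info takes no time and is no camera call.
A pose or a line that the arm cannot do raises arm.MotionError and nothing moves.
- arm.finish_job(): hands the job in; it is judged then, once.
Readings, each from a call of its own:
- arm.read_time(): time.
- arm.read_joint_positions(): joint angles.
- arm.read_dq(): joint speeds.
- arm.read_effort(): joint torques, N m.
- arm.read_tool_pos(): TCP position.
- arm.read_eef_rot(): TCP orientation.
- arm.read_ft_force(): force on the tool from outside, world axes, zero at the start.
- arm.read_wrist_torque(): the same for the moment, N m.
- arm.read_opening(): opening from 0.0 (shut) to 1.0 (fully open).
- arm.read_finger_force(): force on a finger pad.
Only numpy, scipy, OpenCV 4.12 (cv2) and the standard library are available. Lean on these libraries where they do the work, as an engineer would, in place of code of your own. Each camera call takes 0.05 s, during which the arm holds its last target. There are 200 camera calls.

### The job

On the spring tester, lay the straightedge flat on the base plate with its long edge flush against the front face of the low steel gauge block, one end reaching under the path of the slide's pointer but clear of the slide. Let go of it; then take the slide's upright tab, pull the slide out against its spring until the pointer stands right over that straightedge edge, and finish while still holding it there for the reading. Do not shift the straightedge off the block, and leave everything else standing where it is.

Things in the scene. Friction and masses are not known exactly. Their poses are not given: they have to be found in the camera images.
- tester: Spring tester, fixed: grey base plate 220 x 160 x 12 mm, at x -110..110, y -68..92 mm from its origin, which lies on the bench. The slide pulls out along its -x (to the robot) on a 6 mm high rail at y -45; behind it, x 30..108 mm, lies the spring tube (39 mm across, top 54 mm over the bench); a 12 mm high stop stands at x -105 on the rail's front end. A scale stands close on its +y side.
- slide (a joint): Travel of the spring-return slide (m): 0 fully home (start), grows as it is pulled along the tester's -x, stop at 0.075. The spring pulls home with 5 N at 0 and 1 N more per 10 mm (11 N at 0.06); released, it runs back. The slide is a dark carriage 40 x 36 mm, its top 42 mm over the bench, with an upright aluminium tab.
- pull_tab (a point): Point in the middle of the width and thickness of the slide's upright pull tab, 78 mm over the bench, moving with the slide; axes as the tester's. Tab: 12 mm thick along the pull direction (x), 34 mm wide (y), free from 42 to 92 mm over the bench.
- pointer (a point): Point on the centre line of the slide's pointer, 26 mm over the bench. The pointer is a dark steel bar 4 mm wide and high, sticking out to the tester's +y, 63 mm from the slide's centre line (to tester y 18 mm), at the x of the middle of the pull tab. Its underside is 6 mm above a straightedge lying on the base plate. Axes as the tester's.
- gauge_block: Low steel gauge block fixed on the base plate beside the slide: 36 (x) x 46 (y) x 14 mm high. Origin at the bottom middle of its front face, on the plate (12 mm over the bench); that face looks to -x (the way the slide pulls out); the block fills x 0..36, y -23..23 mm. Axes as the tester's.
- straightedge: Loose straightedge, 0.25 kg: steel strip 28 (x) x 100 (y) x 6 mm with a wooden grip on its middle, 14 (x) x 50 (y), 6 to 46 mm above its underside. Origin: centre of its underside. Same turned half round: either long edge may go to the block. Laid right, its centre is at tester y 25 to 55 mm (40 best): its end under the pointer's path, clear of the carriage.
- weight_200: Bystander standing on the tester's base plate: a small knobbed brass weight 25 x 25 x 40 mm; origin at the centre of its underside. Leave alone.
- glue_bottle: Bystander: small glue bottle, 35 mm across, 96 mm high; origin at the centre of its underside. Leave alone.
- cup_blue: Bystander: small round parts cup 65 mm across, 31 mm high; origin at the centre of its underside. Leave alone.

How it is judged:
On the way:
1. the straightedge lies on the base plate flush against the gauge block's front face, let go and at rest, its end under the pointer's path, the slide still home (x of straightedge in the frame of gauge_block between -0.017 and -0.011 m and angle between the y axis of straightedge and the y axis of gauge_block, either way round below 0.03 rad and angle between straightedge's own z axis and vertical below 0.05 rad and y of straightedge in the frame of tester between 0.022 and 0.068 m and z of straightedge in the frame of tester between 0.009 and 0.015 m and contact force between the arm and straightedge below 0.3 N and linear speed of straightedge below 0.01 m/s and value of joint slide below 0.01 m), for 0.2 s.
At the end, for the whole second after the job is handed in: Gripper holds the slide out and still, pointer within 4 mm of the block's front face line; straightedge lies flat on the base plate, released, at rest, flush to the block (3 mm, 0.03 rad), centre at tester y 22 to 68 mm (one end under the pointer's path), not touching the slide (x of straightedge in the frame of gauge_block between -0.017 and -0.011 m and angle between the y axis of straightedge and the y axis of gauge_block, either way round below 0.03 rad and angle between straightedge's own z axis and vertical below 0.05 rad and y of straightedge in the frame of tester between 0.022 and 0.068 m and z of straightedge in the frame of tester between 0.009 and 0.015 m and contact force between each of the arm, slide and straightedge below 0.3 N and linear speed of straightedge below 0.01 m/s and x of pointer in the frame of gauge_block between -0.004 and 0.004 m and velocity of joint slide between -0.01 and 0.01 m/s and contact force between the fingers and slide above 2 N); the arm keeps its last pose, push and grip.
It fails at once if the weight is shifted or tipped (distance of weight_200 from where it was at the start of the episode above 0.02 m or angle between weight_200's own z axis and vertical above 0.3 rad).
It fails at once if the glue bottle is shifted or tipped (distance of glue_bottle from where it was at the start of the episode above 0.02 m or angle between glue_bottle's own z axis and vertical above 0.3 rad).
It fails at once if the parts cup is shifted or tipped (distance of cup_blue from where it was at the start of the episode above 0.02 m or angle between cup_blue's own z axis and vertical above 0.3 rad).
It also fails if it takes over 46 s, if anything falls off the work surface, if the arm or the gripper's body presses on something with over 40 N, if the wrist force passes 120 N, or if a joint passes its speed limit or range.

## Working session

There is one attempt and no reset: what is moved stays moved. The work goes in short steps, each a Python script; the robot and the scene stay as the last script left them, time stands still between calls to the robot, and variables do not carry over. Pictures are saved under pics/ and viewed, at most 12 in all, crops included, and the job is handed in when it is done.

```bash
mkdir -p pics
python3 - <<'E'
from station import arm
import cv2,numpy as np
for n in ("top","side"):
    im=arm.snapshot(n); cv2.imwrite(f"pics/{n}0.png",im); c=arm.camera_info(n)
    R=np.array(c["R"]);print(n,c["fx"],c["fy"],c["cx"],c["cy"],(-R.T@np.array(c["t"])).round(3),R.round(3).tolist())
c=arm.camera_info("wrist");print(c)
print(arm.read_tool_pos(),arm.read_eef_rot(),arm.read_time())
E
```

```text
top 431.5044578651215 431.5044578651215 279.96554179846135 214.6140867943311 [0.473 0.041 1.143] [[0.03, -0.999, -0.023], [-0.997, -0.029, -0.073], [0.073, 0.025, -0.997]]
side 451.56697533353014 451.56697533353014 272.60861494539097 210.04711444234763 [ 0.591 -0.724  0.69 ] [[0.999, 0.044, -0.003], [0.025, -0.613, -0.79], [-0.037, 0.789, -0.613]]
{'fx': 325.2136890537524, 'fy': 325.2136890537524, 'cx': 272.49915003368613, 'cy': 206.53618380148595, 'T_tool_cam': array([[ 1.47887494e-05, -9.59702614e-01, -2.81017603e-01,
         7.19590159e-02],
       [ 9.99999122e-01,  3.86561954e-04, -1.26752124e-03,
        -3.63823969e-04],
       [ 1.32507416e-03, -2.81017338e-01,  9.59701777e-01,
        -7.22255204e-02],
       [ 0.00000000e+00,  0.00000000e+00,  0.00000000e+00,
         1.00000000e+00]])}
[0.24978244 0.59951928 0.30281052] [ 1.96081326e-01  9.80586896e-01 -1.18605387e-03 -2.15042270e-04] 0.1
```

View pics/top0.png

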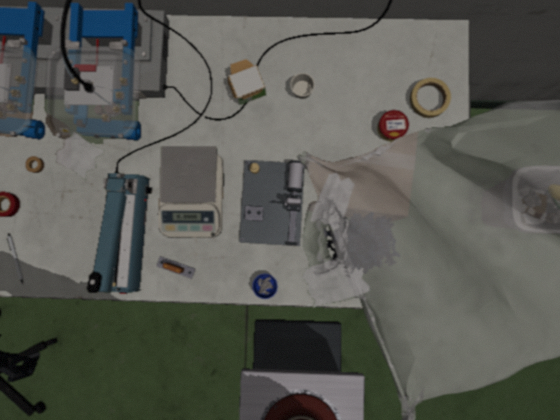

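View pics/side0.png

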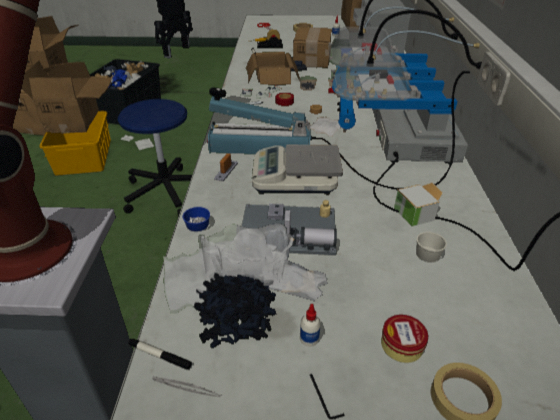

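The top view shows the tester plate around (240–303, 160–245), with the gauge block near (254, 212), the weight at (254, 168) and the tab at about (292, 200). The straightedge lies at (176, 267) and the cup at (264, 286). The side view shows the glue bottle at (310, 325).

```bash
cat > h.py <<'E'
from station import arm
import cv2,numpy as np
from scipy.spatial.transform import Rotation as Ro
def cam(n):
    c=arm.camera_info(n); K=np.array([[c["fx"],0,c["cx"]],[0,c["fy"],c["cy"]],[0,0,1.]])
    if n=="wrist":
        T=np.eye(4);T[:3,:3]=Ro.from_quat(arm.read_eef_rot()).as_matrix();T[:3,3]=arm.read_tool_pos();M=T@np.array(c["T_tool_cam"])
        return K,M[:3,:3],M[:3,3]
    R=np.array(c["R"]);return K,R.T,-R.T@np.array(c["t"])
def ray(C,uv,z):
    K,R,o=C; d=R@np.linalg.solve(K,[uv[0],uv[1],1.]); return o+d*(z-o[2])/d[2]
def down(ang):  # tool y axis at world angle ang, z down
    y=np.array([np.cos(ang),np.sin(ang),0]);z=np.array([0,0,-1.]);x=np.cross(y,z)
    return Ro.from_matrix(np.c_[x,y,z]).as_quat()
E
python3 - <<'E'
from h import *
C=cam("top")
for n,uv,z in [("p1",(244,160),.012),("p2",(302,161),.012),("p3",(300,245),.012),("p4",(239,243),.012),("block",(254,213),.026),("weight",(254,168),.05),("tab",(292,200),.09),("se",(176,267),.04),("cup",(264,286),.02)]: print(n,ray(C,uv,z).round(3))
print("glue",ray(cam("side"),(310,325),.05).round(3))
for a in (0,np.pi):
  for p in ([.60,.05,.3],[.57,.05,.3],[.5,.25,.3]): print(a,arm.ik(p,down(a)))
E
```

```text
p1 [0.698 0.169 0.012]
p2 [0.7   0.015 0.012]
p3 [0.478 0.014 0.012]
p4 [0.478 0.174 0.012]
block [0.557 0.136 0.026]
weight [0.671 0.138 0.05 ]
tab [0.587 0.038 0.09 ]
se [0.412 0.33  0.04 ]
cup [0.369 0.104 0.02 ]
glue [ 0.632 -0.223  0.05 ]
0 [-0.36890797  0.5683679   0.41093308  1.58454793 -0.25176313  1.041427
  0.11220738]
0 [-0.38396871  0.52068324  0.40547364  1.6702686  -0.23549836  0.99914227
  0.10159525]
0 [-0.707552    0.4899315   0.31310274  1.70502351 -0.17610247  0.9743054
 -0.32966679]
3.141592653589793 [ 0.1391805   0.5728444  -0.42573436  1.56700458  0.25977785  1.05818898
  2.7870617 ]
3.141592653589793 [ 0.13991804  0.52497574 -0.41629232  1.65299626  0.24095079  1.01468181
  2.78710405]
3.141592653589793 [-0.18160828  0.51684123 -0.49694234  1.68800187  0.28215872  1.00859346
  2.36607963]
```

Run:
```python
from h import *
arm.movep([.43,.34,.25],down(0)); arm.pause(.3)
C=cam("wrist");np.savez("c1.npz",*C);cv2.imwrite("pics/w1.png",arm.snapshot("wrist"))
arm.movep([.585,.11,.27],down(0)); arm.pause(.3)
C=cam("wrist");np.savez("c2.npz",*C);cv2.imwrite("pics/w2.png",arm.snapshot("wrist"))
print(arm.read_time())
```

```text
3.0917
```

View pics/w1.png

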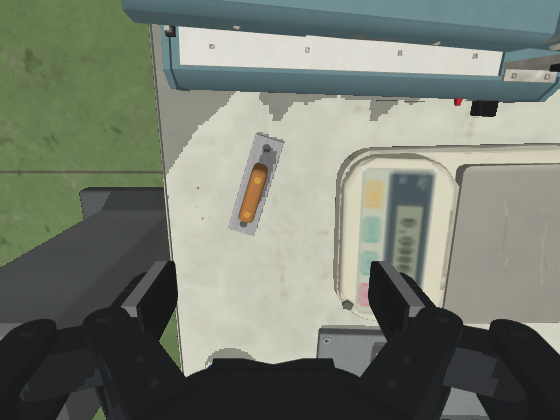

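View pics/w2.png

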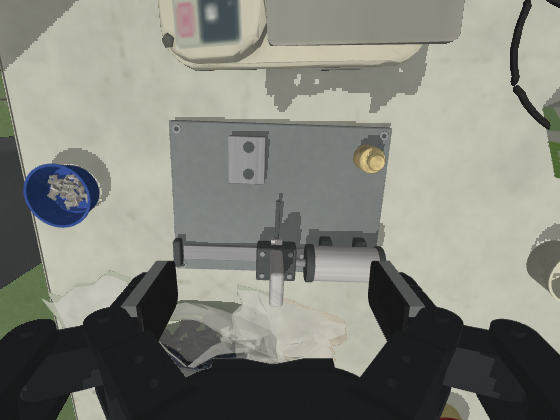

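w1 shows the straightedge strip with corners at about (258,132), (284,143), (254,236) and (229,227). In w2 the plate's back-left and back-right corners are at (170,120) and (391,128). The block top spans (228–267, 135–185) and the pointer tip is at (280,195). I'll refine these with masks.

Run:
```python
from h import *
a=cv2.imread("pics/w1.png");b=cv2.imread("pics/w2.png")
print("strip",a[145:150:2,262:280:3].tolist()); print("bench",a[180,215],a[180,290],"wood",a[190,254])
print("plate row160",b[160,165:275:4].tolist()); print("pointer row215",b[215,268:290:2].tolist()); print("row 205",b[205,268:290:2].tolist())
ca=cv2.resize(a[122:246,215:300],None,fx=4.6,fy=4.6,interpolation=cv2.INTER_NEAREST)
cb=cv2.resize(b[115:305,165:300],None,fx=3,fy=3,interpolation=cv2.INTER_NEAREST)
h=max(ca.shape[0],cb.shape[0]);o=np.zeros((h,ca.shape[1]+cb.shape[1],3),np.uint8);o[:ca.shape[0],:ca.shape[1]]=ca;o[:cb.shape[0],ca.shape[1]:]=cb
print(o.shape);cv2.imwrite("pics/crop.png",o)
```

```text
strip [[[163, 162, 164], [94, 94, 91], [95, 96, 92], [162, 162, 163], [162, 162, 163], [161, 160, 161]], [[146, 146, 146], [90, 90, 87], [89, 90, 86], [161, 161, 162], [164, 164, 165], [163, 162, 163]], [[128, 127, 127], [64, 64, 63], [64, 64, 62], [109, 109, 109], [163, 163, 164], [164, 163, 165]]]
bench [189 205 205] [184 200 200] wood [ 67 118 173]
plate row160 [[175, 190, 191], [176, 192, 191], [127, 130, 124], [128, 130, 126], [127, 130, 126], [126, 128, 124], [124, 126, 121], [127, 130, 124], [127, 129, 124], [125, 129, 124], [127, 129, 123], [125, 127, 123], [124, 126, 122], [126, 128, 123], [124, 127, 122], [124, 127, 122], [147, 146, 149], [152, 152, 152], [149, 148, 150], [147, 148, 148], [150, 149, 150], [148, 146, 147], [145, 145, 145], [143, 143, 143], [146, 145, 146], [72, 73, 71], [123, 126, 120], [124, 127, 122]]
pointer row215 [[127, 129, 124], [128, 131, 124], [128, 131, 127], [128, 130, 125], [87, 88, 84], [84, 86, 82], [87, 89, 86], [87, 90, 86], [128, 130, 125], [127, 130, 125], [87, 89, 86]]
row 205 [[129, 131, 125], [126, 129, 125], [127, 130, 125], [126, 129, 124], [84, 85, 82], [86, 87, 83], [88, 90, 86], [88, 90, 86], [127, 130, 124], [126, 129, 123], [126, 129, 124]]
(570, 796, 3)
```

View pics/crop.png

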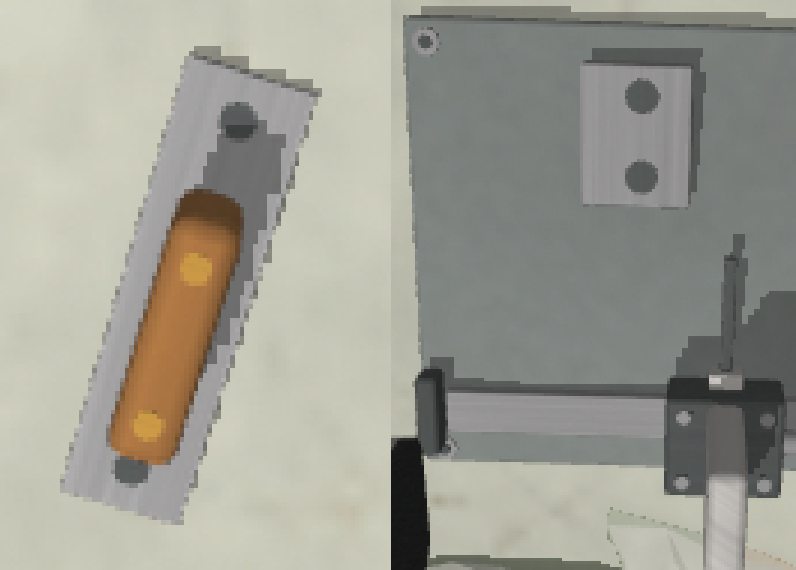

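The crop gives clean corners. Strip: (190,54), (319,93), (183,522), (62,490). Block top: (582,61), (691,66), (689,208), (582,204). The pointer's centre line runs from (730,258) to (727,372).

Run:
```python
from h import *
C1=np.load("c1.npz");C1=[C1[k] for k in C1.files];C2=np.load("c2.npz");C2=[C2[k] for k in C2.files]
A=lambda x,y:(215+x/4.6-.5,122+y/4.6-.5);B=lambda x,y:(165+(x-391)/3-.5,115+y/3-.5)
s=np.array([ray(C1,A(*p),.006) for p in [(190,54),(319,93),(183,522),(62,490)]])
L=lambda p,q:round(float(np.linalg.norm(p-q)),4)
print("strip",s.round(4).tolist(),"w",L(s[0],s[1]),L(s[2],s[3]),"l",L(s[0],s[3]),L(s[1],s[2]))
d=(s[0]-s[3]+s[1]-s[2]);print("centre",s.mean(0).round(4),"closing ang deg",np.degrees(np.arctan2(d[1],d[0]))-90)
b=np.array([ray(C2,B(*p),.026) for p in [(582,61),(691,66),(689,208),(582,204)]])
print("block",b.round(4).tolist(),"w",L(b[0],b[1]),L(b[2],b[3]),"l",L(b[0],b[3]),L(b[1],b[2]))
for v in (b[0]-b[3],b[1]-b[2]): print(np.degrees(np.arctan2(v[1],v[0]))-90)
for v in (b[1]-b[0],b[2]-b[3]): print(np.degrees(np.arctan2(v[1],v[0])))
# plate top edges from mask of bench vs plate
im=cv2.imread("pics/w2.png")
def lf(pts): 
    P=np.array([ray(C2,p,.012)[:2] for p in pts]);vx,vy,x,y=cv2.fitLine(P.astype(np.float32),cv2.DIST_HUBER,0,.01,.01).ravel();return np.array([vx,vy]),np.array([x,y])
rows=range(130,230,4); pts=[]
for r in rows:
    row=im[r,150:200].astype(int).sum(1); pts.append((150+np.argmax(row<470)-.5,r))
v,c=lf(pts);print("plate front edge: ang",np.degrees(np.arctan(v[1]/v[0])),c)
print("plate corner",ray(C2,B(405,18),.012).round(4))
print("pointer",ray(C2,B(730,258),.028).round(4),ray(C2,B(727.5,372),.028).round(4),"plate right corner",ray(C2,(391,128),.012))
print("tab top",[ray(C2,B(*p),.092).round(4).tolist() for p in [(705,475),(746,475)]])
```

```text
strip [[0.4128, 0.3918, 0.006], [0.4396, 0.384, 0.006], [0.4099, 0.2884, 0.006], [0.3828, 0.296, 0.006]] w 0.0279 0.0281 l 0.1004 0.1001
centre [0.4113 0.3401 0.006 ] closing ang deg -17.299462738043246
block [[0.5414, 0.1608, 0.026], [0.576, 0.1593, 0.026], [0.5751, 0.1132, 0.026], [0.5398, 0.1145, 0.026]] w 0.0346 0.0354 l 0.0463 0.0461
-2.0694721453325116
-1.0898720745800432
-2.441866430596107
-2.047298137890147
plate front edge: ang 88.31867 [0.4790847  0.11532237]
plate corner [0.4821 0.1735 0.012 ]
pointer [0.5888 0.0967 0.028 ] [0.5882 0.0558 0.028 ] plate right corner [0.70068003 0.16681307 0.012     ]
tab top [[0.5811, 0.0502, 0.092], [0.5928, 0.0503, 0.092]]
```

```bash
cat >> h.py <<'E'
TH=np.radians(-1.8); TO=np.array([.589,.0782])
EX=np.array([np.cos(TH),np.sin(TH)]);EY=np.array([-np.sin(TH),np.cos(TH)])
FACE=np.array([.5404,.1377]) # block front face centre
def tw(x,y): return TO+x*EX+y*EY
E
python3 - <<'E'
from h import *
print("face in tester",(FACE-TO)@EX,(FACE-TO)@EY)
q=down(np.radians(-17.3)); arm.move_gripper(.55)
arm.movep([.4113,.3401,.2],q); arm.line_to([.4113,.3401,.092],.1)
f0=arm.read_ft_force();arm.move_gripper(0,40)
print(arm.read_opening(),arm.read_finger_force(),f0,arm.read_ft_force(),arm.read_tool_pos())
arm.line_to([.4113,.3401,.23],.15)
fx=(FACE-TO)@EX; p=tw(fx-.014-.008,.042)
arm.movep([p[0],p[1],.22],down(TH)); arm.pause(.2)
print(p,arm.read_opening(),arm.read_ft_force(),arm.read_tool_pos(),arm.read_time())
cv2.imwrite("pics/s1.png",arm.snapshot("wrist"))
E
```

```text
face in tester -0.050444958998923164 0.05794407745056398
0.15393553842618438 40.14357268810272 [ 0.13853905 -0.53948768 -0.67963089] [0.60150659 0.14793634 3.54350992] [0.41158439 0.3403293  0.09257046]
[0.51791004 0.12245483] 0.15514595768688333 [-0.37261421 -0.46739861 -2.8111708 ] [0.51740586 0.12465688 0.21985423] 8.55
```

View pics/s1.png

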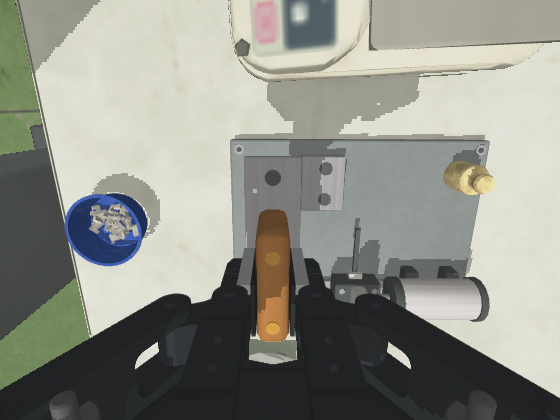

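The straightedge is held square between the fingers, with its strip edge along columns 245–302. The block is just to its right at (303–345, 157–210). Next I descend to contact and push flush.

Run:
```python
from h import *
fx=(FACE-TO)@EX; q=down(TH); P=lambda x,z:[*tw(x,.042),z]
arm.line_to(P(fx-.022,.112),.12,q); arm.pause(.2); f0=np.array(arm.read_ft_force()); z=.112
while z>.100:
    z-=.001; arm.line_to(P(fx-.022,z),.03); f=np.array(arm.read_ft_force())-f0
    if f[2]>3: break
print("z",z,f,arm.read_tool_pos())
z+=.0005; arm.line_to(P(fx-.022,z),.03); f1=np.array(arm.read_ft_force()); x=-.022
while x<-.006:
    x+=.001; arm.line_to(P(fx+x,z),.03); f=np.array(arm.read_ft_force())-f1; print(round(x,3),f.round(2),end=' ')
    if f[:2]@EX<-7: break
print("x",x,arm.read_tool_pos(),arm.read_wrist_torque(),arm.read_time())
cv2.imwrite("pics/s2.png",arm.snapshot("wrist"))
```

```text
z 0.104 [-1.65662194 -0.804564    7.24071967] [0.5180144  0.12248386 0.10459031]
-0.021 [-2.95 -0.2   4.08] -0.02 [-5.55  0.71  4.34] -0.019 [-5.67  1.05  7.33] -0.018 [-7.38  0.89  8.59] x -0.017999999999999995 [0.5188498  0.12243983 0.10462043] [ 0.03860129  1.6396362  -0.02918291] 13.1
```

View pics/s2.png

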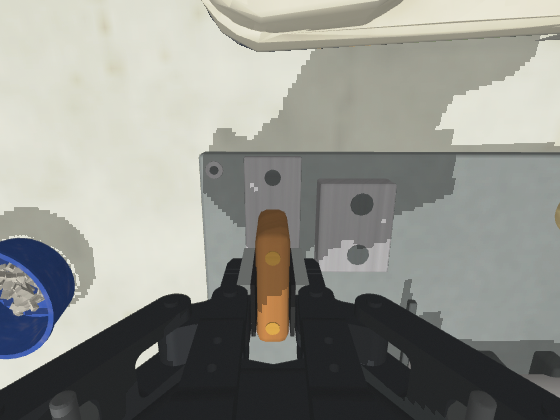

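The strip is flat on the plate but dragging: its right edge is at column 300 and the block's base edge at 316. I'll unload it slightly and keep pushing.

Run:
```python
from h import *
fx=(FACE-TO)@EX; P=lambda x,z:[*tw(x,.042),z]
z=.1065; arm.line_to(P(fx-.020,z),.03); arm.pause(.1); f1=np.array(arm.read_ft_force());print(f1,arm.read_tool_pos()); x=-.020
while x<-.004:
    x+=.001; arm.line_to(P(fx+x,z),.02); arm.pause(.05); f=np.array(arm.read_ft_force())-f1; print(round(x,3),f.round(1),end=' ')
    if f[:2]@EX<-8: break
t=np.array(arm.read_tool_pos());print("\nx",x,t,((t[:2]-FACE)@EX).round(4),arm.read_wrist_torque(),arm.read_time())
np.savez("c3.npz",*cam("wrist"));cv2.imwrite("pics/s3.png",arm.snapshot("wrist"))
```

```text
[-0.64658721  0.47277871 -2.95168271] [0.52047862 0.12234274 0.10616181]
-0.019 [ 0.3 -1.   0.3] -0.018 [ 0.8 -0.5 -0.4] -0.017 [-0.3 -0.4  0.7] -0.016 [ 0.2 -0.3  0. ] -0.015 [ 1.4 -0.4 -0.3] -0.014 [0.4 0.2 0.3] -0.013 [ 0.1 -0.2  1.1] -0.012 [-3.5 -0.4  1.7] -0.011 [-4.4 -1.1  2. ] -0.01 [-5.4 -0.8  3. ] -0.009 [-6.2 -0.6  3.1] -0.008 [-7.1 -0.4  4.2] -0.007 [-8.2 -0.4  4.6] 
x -0.00699999999999999 [0.52789719 0.1221282  0.10555282] -0.012 [0.07844313 2.11871006 0.01914084] 17.4
```

View pics/s3.png

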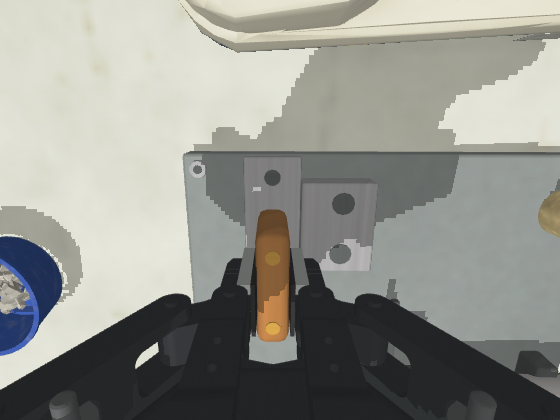

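The strip is now against the block: its right edge (column 301) meets the block's left face. Next I ease the push, lower it fully and release.

Run:
```python
from h import *
fx=(FACE-TO)@EX; P=lambda x,z:[*tw(x,.042),z]
arm.line_to(P(fx-.0105,.1045),.03); arm.pause(.1);print(arm.read_ft_force(),arm.read_tool_pos())
arm.move_gripper(.35); arm.pause(.1);print(arm.read_opening(),arm.read_ft_force())
arm.line_to(P(fx-.0125,.20),.12); 
p=tw(-.02,.06);arm.movep([*p,.25],down(TH)); arm.pause(.3)
np.savez("c4.npz",*cam("wrist"));b=arm.snapshot("wrist");cv2.imwrite("pics/w4.png",b);print(arm.read_time())
c=b[90:330,130:400];cv2.imwrite("pics/crop4.png",cv2.resize(c,None,fx=2.5,fy=2.5,interpolation=cv2.INTER_NEAREST))
```

```text
[-5.69400639 -0.32559808  3.97417318] [0.52716816 0.12213711 0.10466992]
0.3501411764450696 [ 0.22280217 -0.90864432 -0.12584833]
19.9167
```

View pics/crop4.png

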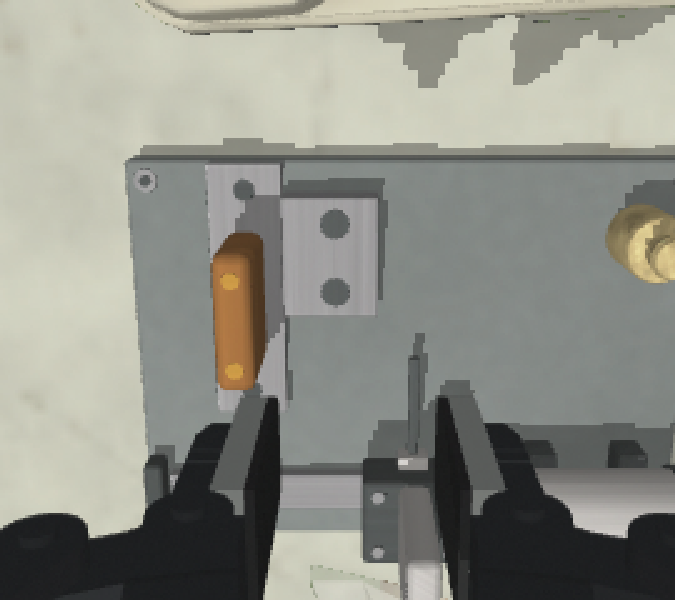

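The straightedge lies released against the block: its right edge runs (281,164)–(286,408) and the block's front edge (282,197)–(285,315). The pointer runs from (415,357) to (410,455). Now I check the numbers.

Run:
```python
from h import *
C=np.load("c4.npz");C=[C[k] for k in C.files];B=lambda x,y:(130+x/2.5-.5,90+y/2.5-.5)
def T(p,z): d=ray(C,B(*p),z)[:2]-TO; return np.array([d@EX,d@EY])
for n,p,z in [("s lt",(207,164),.018),("s rt",(281,164),.018),("s rb",(286,408),.018),("s lb",(219,404),.018),("b lt",(282,197),.026),("b rt",(378,198),.026),("b rb",(376,315),.026),("b lb",(285,315),.026),("ptr tip",(415.5,357),.028),("ptr base",(410.5,455),.028),("plate c",(126,160),.012),("tab top l",(398,565),.092),("tab top r",(441,565),.092)]: print(n,T(p,z).round(4))
```

```text
s lt [-0.0783  0.0913]
s rt [-0.0508  0.0913]
s rb [-0.0514 -0.0074]
s lb [-0.0785 -0.0056]
b lt [-0.0499  0.0803]
b rt [-0.0148  0.0799]
b rb [-0.0153  0.0349]
b lb [-0.05    0.0349]
ptr tip [-0.      0.0186]
ptr base [-0.0012 -0.0232]
plate c [-0.11   0.092]
tab top l [-0.0089 -0.0293]
tab top r [ 0.0051 -0.0292]
```

Flush within about 1 mm, angle about 0.005 rad, centre at y ≈ 0.042. Now grasp the tab and pull.

Run:
```python
from h import *
q=down(TH);P=lambda x,z:[*tw(x,-.045),z]
arm.move_gripper(.5); arm.movep(P(-.001,.22),q); arm.line_to(P(-.001,.132),.1); arm.pause(.1)
print(arm.read_ft_force()); arm.move_gripper(0,70); arm.pause(.1)
t0=np.array(arm.read_tool_pos());print(arm.read_opening(),arm.read_finger_force(),t0,arm.read_ft_force())
if arm.read_opening()<.08: raise SystemExit("missed")
arm.line_to(P(-.0505,.132),.04); arm.pause(.4)
t=np.array(arm.read_tool_pos());print("moved",(t-t0)[:2]@EX,arm.read_opening(),arm.read_finger_force(),arm.read_ft_force(),arm.read_time())
np.savez("c5.npz",*cam("wrist"));b=arm.snapshot("wrist");cv2.imwrite("pics/w5.png",b)
c=b[120:320,160:420];cv2.imwrite("pics/crop5.png",cv2.resize(c,None,fx=3,fy=3,interpolation=cv2.INTER_NEAREST))
```

```text
[-0.08872043  0.90047485  0.50865936]
0.12843729933915804 70.07618308067322 [0.58763345 0.03323167 0.13259952] [ 3.09058802 -0.03304892  2.6868383 ]
moved -0.046810181627579495 0.12583274076030085 69.26229000091553 [ 8.94516524e+00  4.28109568e-03 -2.64836305e+00] 24.1167
```

View pics/crop5.png

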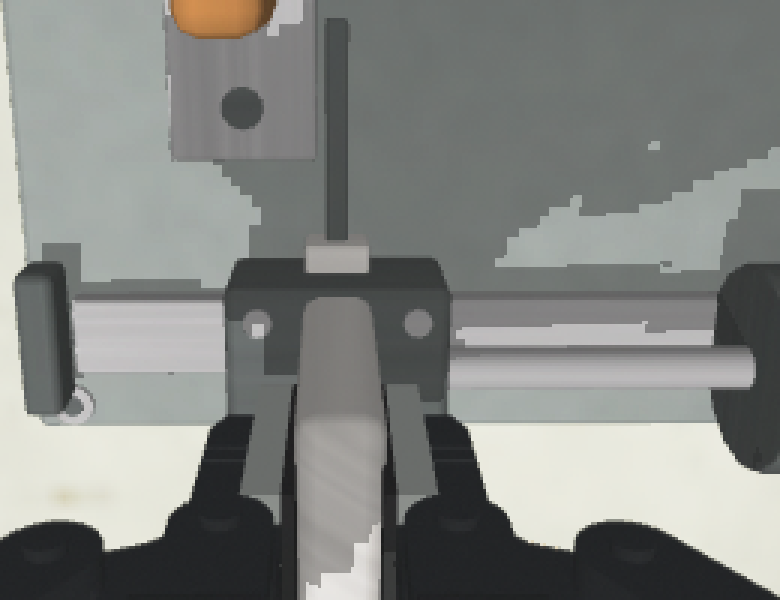

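The tab is held and the slide is out. The pointer's centre line is at (337,18)–(338,238) and the straightedge edge is at (317,10)–(315,158), so it needs a little more pull.

Run:
```python
from h import *
C=np.load("c5.npz");C=[C[k] for k in C.files];B=lambda x,y:(160+x/3-.5,120+y/3-.5)
def T(p,z): d=ray(C,B(*p),z)[:2]-TO; return np.array([d@EX,d@EY])
for n,p,z in [("edge",(317,10),.018),("edge",(315.5,158),.018),("edge l",(172,158),.018),("ptr l",(325,20),.028),("ptr r",(348,20),.028),("ptr l",(327,236),.028),("ptr r",(349,236),.028)]: print(n,T(p,z).round(4))
```

```text
edge [-0.0505  0.0199]
edge [-0.051  -0.0079]
edge l [-0.0787 -0.0078]
ptr l [-0.049   0.0185]
ptr r [-0.0449  0.0185]
ptr l [-0.0488 -0.0208]
ptr r [-0.0446 -0.0208]
```

Run:
```python
from h import *
t0=np.array(arm.read_tool_pos());arm.line_to([*tw(-.0540,-.045),.132],.03); arm.pause(.4)
t=np.array(arm.read_tool_pos());print("moved",(t-t0)[:2]@EX,arm.read_finger_force(),arm.read_ft_force(),arm.read_time())
b=arm.snapshot("wrist");cv2.imwrite("pics/w6.png",b)
c=b[100:320,140:400];cv2.imwrite("pics/crop6.png",cv2.resize(c,None,fx=2.7,fy=2.7,interpolation=cv2.INTER_NEAREST))
C=cam("wrist");np.savez("c6.npz",*C)
```

```text
moved -0.0033076388778995667 69.3298065662384 [ 9.42072307 -0.26601964 -1.96491862] 24.8333
```

View pics/crop6.png

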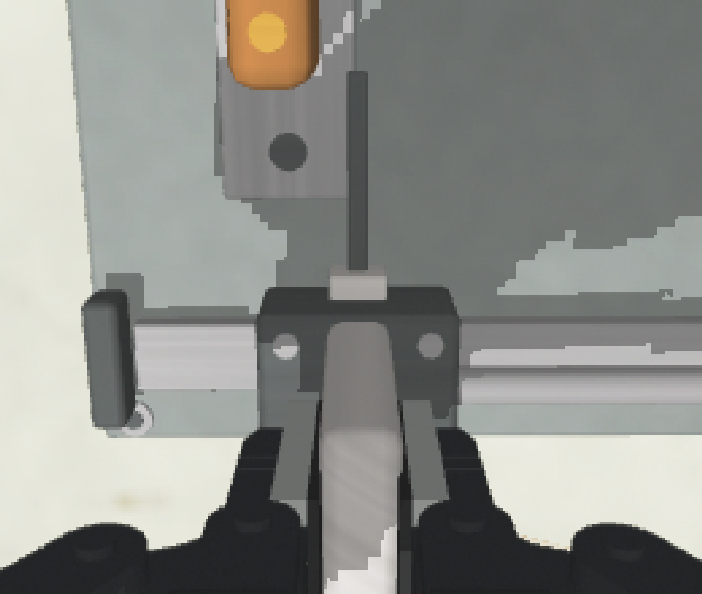

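The pointer (columns 347–367, centre 357) stands over the strip edge (column ~355), and the straightedge hasn't moved. I'm handing in.

```bash
python3 -c "
from station import arm
print(arm.finish_job())"
```

```text
the job is handed in; nothing more can be done
None
```

I handed the job in with the straightedge released and lying flush to the block (within about 1 mm), and the gripper still holding the slide out with the pointer over the straightedge's edge (within about 1 mm in the last picture); the hand-in call returned no verdict.

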